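Free the lever link of the hand press

TASK

The lever link of the little hand press has to come off for rinsing. Take the forked tool from its stand, set the fork over the spring bar between the inner lug and the brass collar, and press the collar gently sideways, against its spring, just far enough that the link pops up, without ramming the bar against its end stop and without pushing it with your fingers. Then put the tool back upright in its stand, lift the link out, and leave it on the teal saucer; do not pull at the link while it is still pinned, and do not disturb the cup, the timer or the leveller.

Things in the scene. Friction and masses are not known exactly. Their poses are not given: they have to be found in the camera images.
- press: Fixed grey hand-press head on a dark plate 60 x 120 x 8 mm (x, y, z of its frame); origin under the plate's centre. Along its y, mm: outer lug -47 to -35, link well -35 to -25, inner lug -25 to -15 (lugs 30 wide in x, tops 68 high), open stretch -15 to +32 where the bare spring bar is in reach from above, round spring housing +32 to +61 (top 63 high).
- bar_gap (a point): point on the spring bar's axis at y = -9 mm of the press, where the fork goes in. The bar is a 6 mm steel rod along press y, at x = 0, 50 mm high. Its brass collar, 20 mm across and 5 mm thick, has its face toward the inner lug at press y = +5 mm, give or take 8 mm (clamped differently each day: feel for it). Push the collar toward press +y to compress the spring.
- spring_bar (a joint): how far the bar is pushed in toward press +y, m: 0 at rest, hard stop at 0.013. The push starts at about 2.5 N and grows 0.25 N per mm (5.8 N at the stop); the link comes free between 0.009 and 0.012. The bar springs back by itself. Over 12 N on the press through the tool is ramming.
- link: Loose brass link, 80 g, upright in the press's well at press x 0, y -30 mm; origin under its centre (43 mm high while pinned), z up. 45 mm tall: shank 18 x 9 mm (x, y) with an eye for the bar 4 to 12 mm up, copper head 20 x 12 mm from 28 mm up. Once the bar leaves the eye a sprung lifter raises it 12 mm; it then stands loose in the well, and the bar can spring back beneath it.
- link_head (a point): centre of the link's head, 36.5 mm above the link's underside
- fork_tool: Loose forked tool, 120 g, 125 mm tall, fork down in its stand; origin at the fork tips, z up. From the tips: two prongs 4 mm thick (y), 22 mm over both (x), slot between them 11 mm wide and 26 deep; blade to 34; body 22 x 12 mm (x, y) to 60; orange handle 26 x 20 mm from 60 to 125. Over the bar its x must lie along press x; it is the same either way round.
- tool_grip (a point): middle of the orange handle, 95 mm above the fork tips
- tool_stand: Fixed wooden tool stand 60 x 60 mm, block 47 x 36 mm, top 58 mm above the worktop; origin under its centre. Pocket 27 x 16 mm (x, y), its floor 6 mm above the worktop, in which the tool stands with its x axis along the stand's.
- dish: Loose teal saucer, 116 mm across, 14 mm high at the rim, low flat middle; origin at the centre of its underside
- white_cup: white espresso cup 63 x 79 x 55 mm, origin under its centre; bystander
- timer: cream shot timer 70 x 70 x 20 mm, origin under its centre; bystander
- leveller: black round coffee leveller, 62 mm across, 33 mm high, origin under its centre; bystander

How it is judged:
By the outcome, as a careful person would: the job done as asked, in the order asked, and still so for the second after the job is handed in, with the robot touching nothing.
It also fails if it takes over 72 s, if anything falls off the work surface, if the arm or the gripper's body presses on something with over 40 N, if the wrist force passes 120 N, or if a joint passes its speed limit or range.

ROBOT

A 7-joint arm with a two-finger parallel gripper is mounted at the origin on a cart in front of the work surface, level with it; the furniture and walls round the work are solid. World frame = base frame: x ahead of the robot, y to its left, z up, the work surface at z = 0. Lengths are in m, angles in rad, forces in N, time in s.
With the tool pointing down it reaches from about 0.4 to 0.9 m from the base axis. Payload 5.5 kg.
Tool frame: the origin (TCP) lies at the very end of the fingers, on their centre line; the grasp point (between the pads) lies 19 mm behind it; z points along the fingers, x is the direction in which the jaws open and shut, and the axes are right-handed (so a half turn about z gives the same grasp; the last joint's range is limited). The gripper opens to 92 mm and grips with 3 to 60 N. Pads are 19 mm wide; open, the fingers measure 130 mm over their backs; the gripper's body (75 mm by 190 mm) begins 47 mm behind the grasp point.
Start: joints at [1.438, 0.501, -0.427, 1.55, 0.221, 1.138, -0.21], TCP at [0.251, -0.6, 0.227] pointing down, gripper open.
Joint ranges: [-2.88, 2.88], [-0.31, 2.03], [-1.54, 1.56], [0.2, 2.42], [-1.41, 4.55], [0.19, 2.02], [-2.57, 2.57]. Speed limits (rad/s): [2.57, 2.57, 3.14, 3.14, 3.14, 3.14, 3.14].

INTERFACE

Orientations are given as a unit quaternion [w, x, y, z].
In Python, from workcell import robot, vision gives the robot as it stands. The module is installed in compiled form; this text tells all that it offers.
- The arm moves only by the tool arm_command, never from a script. Its arguments are lists of equal length, an entry for each row: "travel": the shift along the world's x, y, z in m, a list of three; "turn": the turn about the world's z in degrees; "grip": the opening, from 0 (shut) to 1 (fully open). In form: {"travel": [[tx, ty, tz], ...], "turn": [turn, ...], "grip": [grip, ...]}. A call has 1 to 20 rows; each row is the pose to reach, as a shift and turn from the pose commanded when the call began; what a row does not reach only later rows make up. A row lasts 1/10 s, in which the tool goes at most 50 mm and 8.59 degrees, less where a joint would pass 70% of its speed; a pose out of reach is approached as far as the arm can. A call with a gripper value outside its range is refused whole. The fingers move at their own pace and stop on an object; "grip_force" is the grip in N (left out, the last holds). Time passes only in rows, so rows that repeat a pose let the fingers close. It gives the time, the measured TCP pose, the force and the opening at its end, in the units of the state.
- robot.sense(): the state, without advancing time (a new reading comes with each control period).
- vision.camera(name): name is "scene" or "top" or "wrist"; returns (picture, depth): 480x640x3 uint8, blue, green, red; 480x640 float32, m along the optical axis (not along the pixel's ray), 0 where there is no reading.
- vision.calibration(name): a dict with "mtx" (3x3 intrinsics, pixels), "k1" (the pictures are not rectified: a ray, as slopes to the right and down, at radius r is drawn at 1 + k1 r^2 times it, then the intrinsics apply), "world_to_cam" (4x4, takes a point from world to camera coordinates). Camera axes: x right, y up, looking along -z (the intrinsics and any distortion apply to the point x, -y, -z); pixel columns grow to the right and rows downward; lengths in m; the calibration is good to about 2 mm. A picture is of the moment at which its call begins: read the wrist's pose just before it. calibration takes no time and is no camera call; for the wrist camera it gives the pose at the moment of the call.
- robot.sign_off(): hands the job in, once; it reports no verdict.
The state is a dict: "clock": time; "qpos": joint angles; "joint_velocities": joint speeds; "effort": joint torques, N m; "eef_pos": TCP position; "tool_rot": TCP orientation; "force": force on the tool from outside, world axes, zero at the start; "torque": the same for the moment, N m; "gripper_width": opening from 0.0 (shut) to 1.0 (fully open).
Only numpy, scipy, OpenCV 4.12 (cv2) and the standard library are available. Lean on these libraries where they do the work, as an engineer would, in place of code of your own. Each camera call takes 0.05 s, during which the arm holds its last target. There are 200 camera calls.

## Working session

There is one attempt and no reset: what is moved stays moved. The work goes in short steps, Python scripts to look and compute and a tool call to move; the robot and the scene stay as the last step left them, time stands still between calls to the robot, and variables do not carry over. Pictures are saved under pics/ and viewed, about 8 in all and at most 12, crops included, and the job is handed in when it is done.

Besides the shell and the picture viewer there is one more tool, called after "Request:" as a command line: name --pt "numbers of a row" for each row, then --argument value for the rest. arm_command: Moves the arm, as the interface text tells. Its arguments: {"type":"object","properties":{"travel":{"type":"array","items":{"type":"array","items":{"type":"number"}}},"turn":{"type":"array","items":{"type":"number"}},"grip":{"type":"array","items":{"type":"number"}},"grip_force":{"type":"number"}},"required":["travel","turn","grip"]}

```bash
mkdir -p pics; cat > h.py <<'E'
import numpy as np, cv2
from workcell import robot, vision
def grab(n):
    c=vision.calibration(n); im,d=vision.camera(n); return im,d,c
def pts(d,c):
    """world point per pixel from depth"""
    K=np.array(c["mtx"],float);k1=c["k1"];h,w=d.shape
    u,v=np.meshgrid(np.arange(w),np.arange(h))
    x=(u-K[0,2])/K[0,0];y=(v-K[1,2])/K[1,1]
    r2=x*x+y*y;s=np.ones_like(x)
    for _ in range(8): s=1+k1*r2/s**2
    x=x/s;y=y/s
    P=np.stack([x*d,-y*d,-d,np.ones_like(d)],-1)
    return (P@np.linalg.inv(np.array(c["world_to_cam"])).T)[...,:3]
E
python3 - <<'E'
from h import *
print(robot.sense())
for n in("scene","top"):
    im,d,c=grab(n); cv2.imwrite(f"pics/{n}0.png",im); np.savez(f"{n}0.npz",im=im,d=d,P=pts(d,c)); print(n,c)
    
E
```

```text
{'clock': 0.0, 'qpos': array([ 1.43818034,  0.50186289, -0.42676012,  1.55143216,  0.22081404,
        1.1383077 , -0.21030813]), 'joint_velocities': array([-0.00046904, -0.00036644, -0.00043802,  0.00063516, -0.00041776,
       -0.00084984,  0.0001614 ]), 'effort': array([ 1.87770893e-04, -5.66590834e+01, -5.81658036e+00, -2.79114443e+01,
       -6.87474548e-02,  3.07439303e-02,  1.45272134e-04]), 'eef_pos': array([ 0.250283  , -0.59912724,  0.22567361]), 'tool_rot': array([-5.59381660e-04,  8.32340081e-01, -5.54264409e-01, -8.00744044e-04]), 'force': array([-0.1620025 ,  0.19705957,  0.33159709]), 'torque': array([0.00480439, 0.0154037 , 0.00721168]), 'gripper_width': 1.0014767243113174}
scene {'mtx': array([[621.55421201,   0.        , 320.3415915 ],
       [  0.        , 621.55421201, 236.12484283],
       [  0.        ,   0.        ,   1.        ]]), 'k1': -0.08931222843252497, 'world_to_cam': array([[-0.46828541, -0.88342102, -0.01661528,  0.28198469],
       [ 0.4927047 , -0.27669097,  0.82503587, -0.32882605],
       [-0.73345133,  0.37816584,  0.56483603, -0.85271469],
       [ 0.        ,  0.        ,  0.        ,  1.        ]])}
top {'mtx': array([[532.6460966 ,   0.        , 318.33029823],
       [  0.        , 532.6460966 , 237.2209889 ],
       [  0.        ,   0.        ,   1.        ]]), 'k1': -0.0521051612617343, 'world_to_cam': array([[-0.01747971, -0.99967333,  0.01864669,  0.02815883],
       [ 0.98578944, -0.01411462,  0.16739162, -0.55487632],
       [-0.16707374,  0.02130766,  0.98571413, -1.12431988],
       [ 0.        ,  0.        ,  0.        ,  1.        ]])}
```

View pics/top0.png

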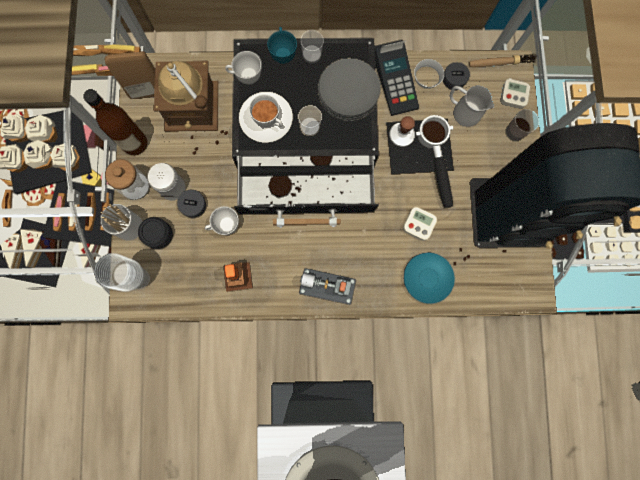

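View pics/scene0.png

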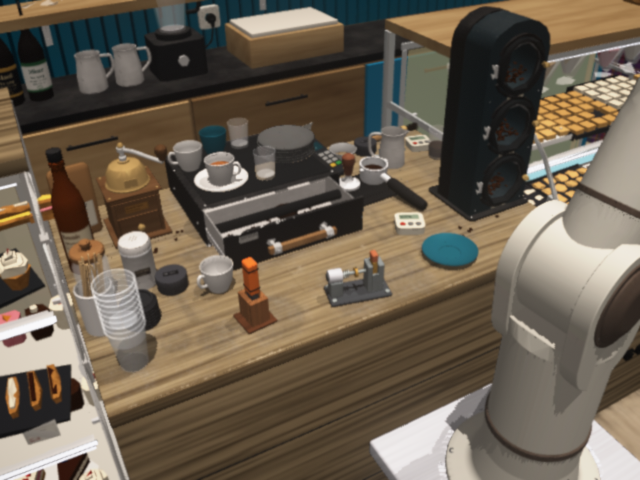

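The top view shows the stand at (237,275), press at (328,286) with its housing to the left (+y) and link head at (343,286), saucer at (430,278), timer at (421,224) and cup at (223,221). The scene view agrees. Next I measure them.

```bash
python3 - <<'E'
from h import *
for n,rois in (("top",dict(stand=(215,255,265,298),press=(290,260,365,308),dish=(395,245,465,312))),("scene",dict(stand=(225,250,285,335),press=(315,240,400,310),dish=(410,225,485,275)))):
    z=np.load(n+"0.npz");im,d,P=z["im"],z["d"],z["P"]
    hsv=cv2.cvtColor(im,cv2.COLOR_BGR2HSV)
    for k,(a,b,c,e) in rois.items():
        Q=P[b:e,a:c].reshape(-1,3);H=hsv[b:e,a:c].reshape(-1,3).astype(int)
        print(n,k,"z pct",np.percentile(Q[:,2],[1,5,50,95,99]).round(3))
        def box(m,t,Q=Q):
            q=Q[m]
            if len(q)<8: print("  ",t,len(q));return
            r=cv2.minAreaRect((q[:,:2]*1000).astype(np.float32))
            print("  ",t,len(q),"rect c",np.round(r[0],1),"wh",np.round(r[1],1),"ang",round(r[2],1),"mean",q.mean(0).round(4),"z",np.percentile(q[:,2],[5,50,95]).round(3))
        hh,s,v=H.T;zz=Q[:,2]
        if k=="stand":
            o=(hh<14)&(s>200)&(v>150); box(o,"orange"); box(o&(zz>.118),"orange top"); box((zz>.05)&(zz<.066)&~o,"block top");box((zz>.004)&(zz<.145),"all")
        if k=="press":
            box((zz>.0045)&(zz<.012),"plate");box((zz>.004)&(zz<.12),"all");o=(hh<14)&(s>130)&(zz>.03);box(o,"head");box((zz>.062)&(zz<.073),"lugs")
            br=(hh>14)&(hh<30)&(s>110)&(zz>.03);box(br,"brass")
        if k=="dish": box((hh>85)&(hh<105)&(s>120),"dish")
    if n=="top":
        cv2.imwrite("pics/crop0.png",np.hstack([cv2.resize(im[258:312,215:275],None,fx=5,fy=5),cv2.resize(im[258:312,285:375],None,fx=5,fy=5)]))
E
```

```text
top stand z pct [-0.006 -0.004  0.001  0.128  0.132]
   orange 0
   orange top 0
   block top 187 rect c [475.2 201.6] wh [47.2 36.2] ang 7.1 mean [0.4711 0.1954 0.0569] z [0.053 0.057 0.061]
   all 672 rect c [476.8 199.4] wh [106.7  94.6] ang 89.0 mean [0.4715 0.1953 0.0548] z [0.005 0.055 0.131]
top press z pct [-0.006 -0.004  0.001  0.065  0.087]
   plate 804 rect c [456.8   2.5] wh [164.1  90. ] ang 83.3 mean [0.4492 0.001  0.0074] z [0.005 0.007 0.011]
   all 1376 rect c [ 4.592e+02 -1.000e-01] wh [163.1 103.5] ang 89.9 mean [0.4495 0.0013 0.0267] z [0.005 0.009 0.07 ]
   head 46 rect c [443.3 -27.7] wh [10.3 18.3] ang 74.2 mean [ 0.4437 -0.0279  0.0866] z [0.082 0.087 0.09 ]
   lugs 168 rect c [452.7   4.7] wh [104.4  29.8] ang 75.3 mean [ 0.4465 -0.0178  0.0663] z [0.063 0.066 0.07 ]
   brass 16 rect c [410.   23.4] wh [ 36.6 102.6] ang 47.8 mean [0.4446 0.0055 0.1288] z [0.053 0.058 0.346]
top dish z pct [-0.006 -0.004  0.002  0.013  0.016]
   dish 1964 rect c [ 445.3 -115.1] wh [111.7 344.1] ang 10.3 mean [ 0.4656 -0.2277  0.013 ] z [0.002 0.008 0.014]
scene stand z pct [-0
[... 553 characters left out ...]
c [517.1 -15.3] wh [120.4 201.3] ang 76.2 mean [0.4458 0.0064 0.0072] z [0.005 0.007 0.01 ]
   all 2093 rect c [505.7 -13. ] wh [121.1 224.1] ang 75.1 mean [0.447  0.0047 0.0302] z [0.005 0.022 0.068]
   head 74 rect c [ 59.5 220.2] wh [ 13.1 939.1] ang 57.1 mean [ 0.4304 -0.0192  0.0924] z [0.075 0.085 0.088]
   lugs 162 rect c [453.1   4.6] wh [103.6  32.2] ang 73.1 mean [ 0.4417 -0.0199  0.0659] z [0.062 0.066 0.07 ]
   brass 81 rect c [445.9 -12.2] wh [41.3 20. ] ang 76.3 mean [ 0.4416 -0.0113  0.0572] z [0.046 0.057 0.071]
scene dish z pct [-0.004 -0.003  0.001  0.013  0.017]
   dish 1348 rect c [74.2 88.3] wh [ 108.9 1124. ] ang 51.0 mean [ 0.4668 -0.2298  0.0106] z [0.003 0.007 0.013]
```

View pics/crop0.png

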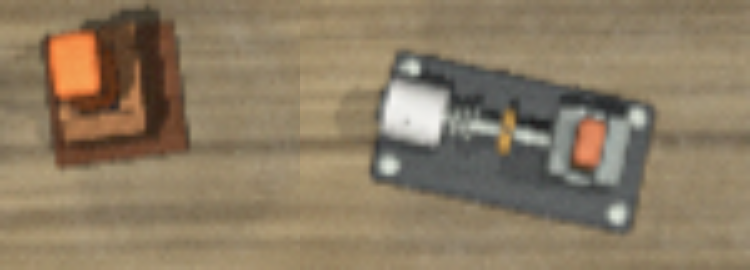

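The crop confirms the press axis: the silver housing is left, then the spring, the collar at (507,130), and the lug block with the copper head at (590,145). The tool sits in the stand at (75,65). Press yaw is about -15° and stand yaw about +7°. I'm moving over the press for a close look.

Request:
arm_command --pt "0.18 0.35 0.12" --pt "0.18 0.35 0.12" --pt "0.18 0.35 0.12" --pt "0.18 0.35 0.12" --pt "0.18 0.35 0.12" --pt "0.18 0.35 0.12" --pt "0.18 0.35 0.12" --pt "0.18 0.35 0.12" --pt "0.18 0.35 0.12" --pt "0.18 0.62 0.12" --pt "0.18 0.62 0.12" --pt "0.18 0.62 0.12" --pt "0.18 0.62 0.12" --pt "0.18 0.62 0.12" --pt "0.18 0.62 0.12" --pt "0.18 0.62 0.12" --pt "0.18 0.62 0.12" --pt "0.18 0.62 0.12" --turn '[-37.4,-37.4,-37.4,-37.4,-37.4,-37.4,-37.4,-37.4,-37.4,-37.4,-37.4,-37.4,-37.4,-37.4,-37.4,-37.4,-37.4,-37.4]' --grip '[1,1,1,1,1,1,1,1,1,1,1,1,1,1,1,1,1,1]'

```text
clock: 1.9
eef_pos: [0.4306, 0.0185, 0.3464]
tool_rot: [-0.0, -0.61, 0.793, 0.0]
force: [0.6, -0.4, 0.9]
gripper_width: 1.001
```

```bash
python3 - <<'E'
from h import *
print({k:robot.sense()[k] for k in("clock","qpos","eef_pos","tool_rot","force")})
im,d,c=grab("wrist");cv2.imwrite("pics/w1.png",im);np.savez("w1.npz",im=im,d=d,P=pts(d,c))
E
```

```text
{'clock': 1.9, 'qpos': array([ 0.71416067, -0.02047077, -0.79689486,  1.89189394, -0.01525462,
        1.26477334, -1.90842021]), 'eef_pos': array([0.43057375, 0.01849423, 0.34639236]), 'tool_rot': array([-3.33252932e-04, -6.09632996e-01,  7.92683716e-01,  1.58981410e-04]), 'force': array([ 0.55111961, -0.43375729,  0.87531204])}
```

View pics/w1.png

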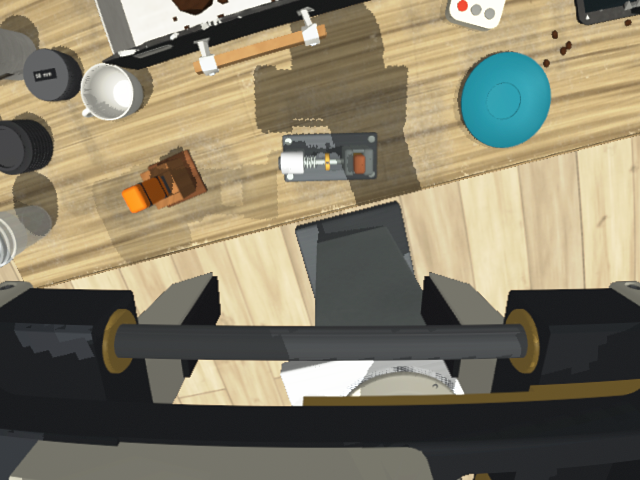

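The wrist view shows the press square at (330,157) with the collar at (327,160) and head at (360,163). The tool and stand are at (165,185), the saucer at (505,100), and the cup at (112,92). I'll measure from here and compare.

```bash
python3 - <<'E'
from h import *
def rect(q,t):
    r=cv2.minAreaRect((q[:,:2]*1000).astype(np.float32)); print(t,len(q),np.round(r[0],1),np.round(r[1],1),round(r[2],1),"mean",(q.mean(0)*1000).round(1),"zmed",np.median(q[:,2]).round(3))
def blob(P,im,lo,hi,roi,t,zr=(-.02,.2)):
    a,b,c,e=roi;H=cv2.cvtColor(im,cv2.COLOR_BGR2HSV)[b:e,a:c];Q=P[b:e,a:c]
    m=(cv2.inRange(H,np.array(lo),np.array(hi))>0)&(Q[...,2]>zr[0])&(Q[...,2]<zr[1])
    n,l,s,_=cv2.connectedComponentsWithStats(m.astype(np.uint8))
    if n<2: print(t,"none");return
    k=1+s[1:,4].argmax(); rect(Q[l==k],t)
A=(0,0,0);Z=(180,255,255)
for n,pr,st,di in (("w1",(275,120,385,192),(115,140,210,220),(450,45,560,155)),("top0",(290,260,365,308),(215,255,265,298),(395,245,465,312)),("scene0",(318,240,395,308),(225,250,285,335),(410,225,485,275))):
    z=np.load(n+".npz");im,P=z["im"],z["P"];print(n)
    blob(P,im,A,(180,120,130),pr,"plate",(.003,.013))
    blob(P,im,A,Z,pr,"lugs",(.0645,.0715))
    blob(P,im,A,Z,pr,"housing",(.05,.0645))
    blob(P,im,(0,110,60),(13,255,255),pr,"head",(.076,.1))
    blob(P,im,(14,120,60),(32,255,255),pr,"collar",(.035,.075))
    blob(P,im,(3,120,120),(17,255,255),st,"handle top",(.12,.14))
    blob(P,im,A,Z,st,"block top",(.05,.066))
    blob(P,im,A,Z,st,"base",(.004,.05))
    blob(P,im,(85,100,30),(105,255,255),di,"dish",(.001,.03))
E
```

```text
w1
plate 2280 [ 4.511e+02 -2.000e-01] [120.5  59.5] 77.0 mean [457.4  -2.6   7.3] zmed 0.007
lugs 471 [444.  -30.5] [31.9 29.2] 77.2 mean [445.7 -30.8  67. ] zmed 0.067
housing 849 [455.1  12.3] [96.3 25.3] 78.4 mean [459.2  29.1  57.3] zmed 0.058
head 193 [444.3 -28.6] [10.8 19.3] 76.1 mean [445.1 -28.8  86.6] zmed 0.087
collar 35 [457.    3.1] [4.6 7.4] 75.2 mean [457.2   3.4  56.9] zmed 0.057
handle top 536 [476.4 200.4] [26.5 20.1] 4.2 mean [476.6 198.7 129. ] zmed 0.13
block top 821 [476.4 200.4] [48.1 36.3] 7.4 mean [477.4 195.1  56.8] zmed 0.057
base 1096 [476.5 199.8] [61.2 59. ] 5.9 mean [478.7 184.3  16.2] zmed 0.006
dish 6678 [ 465.1 -228.8] [114.6 114.5] 67.3 mean [ 465.8 -230.6    8.1] zmed 0.008
top0
plate 529 [433.2  -0.8] [ 54.8 128.4] 5.0 mean [4.348e+02 4.000e-01 7.000e+00] zmed 0.007
lugs 124 [444.  -29.9] [32.4 28.7] 76.8 mean [444.2 -30.4  67.3] zmed 0.067
housing 222 [454.9  22.1] [77.5 25.3] 75.2 mean [457.8  33.7  57.5] zmed 0.058
head 53 [444.  -28.3] [10.8 20. ] 76.5 mean [443.5 -28.   86.1] zmed 0.087
collar 7 [446.3   6. ] [5.9 2.3] 0.1 mean [446.5   6.2  
[... 350 characters left out ...]
87 [449.5   1.1] [120.7  62.3] 76.3 mean [443.    6.8   6.8] zmed 0.007
lugs 106 [443.4 -29.2] [31.7 31. ] 72.8 mean [440.9 -27.6  66.9] zmed 0.067
housing 395 [452.1   6.9] [110.   34.1] 74.9 mean [447.5  13.5  56.7] zmed 0.057
head 66 [443.8 -27.8] [11.5 21.6] 79.8 mean [441.2 -26.2  84.4] zmed 0.086
collar 45 [439.2 -26.9] [ 8.8 14.4] 66.6 mean [436.2 -26.1  61.1] zmed 0.061
handle top 140 [473.6 202.8] [26.1 19.8] 3.8 mean [471.8 202.6 127.8] zmed 0.129
block top 304 [474.7 202. ] [47.7 36.3] 6.2 mean [467.4 205.   56.4] zmed 0.057
base 802 [475.4 202.5] [61.4 61.7] 7.1 mean [462.5 208.2  21.3] zmed 0.018
dish 1368 [ 464.8 -228.1] [110.2 117.1] 40.1 mean [ 470.  -232.9    7.4] zmed 0.007
```

All three views agree within about 2 mm, with sizes matching: press (451, 0), long axis 76.5°; tool (475.5, 201), yaw ~5°; saucer (465, -228.5). Now grasping the tool.

Request:
arm_command --pt "0.0445 0.181 -0.1" --pt "0.0445 0.181 -0.16" --pt "0.0445 0.181 -0.16" --pt "0.0445 0.181 -0.16" --pt "0.0445 0.181 -0.16" --pt "0.0445 0.181 -0.16" --pt "0.0445 0.181 -0.19" --pt "0.0445 0.181 -0.22" --pt "0.0445 0.181 -0.24" --pt "0.0445 0.181 -0.26" --pt "0.0445 0.181 -0.26" --pt "0.0445 0.181 -0.26" --turn '[20.4,20.4,20.4,20.4,20.4,20.4,20.4,20.4,20.4,20.4,20.4,20.4]' --grip '[1,1,1,1,1,1,1,1,1,1,1,1]' --grip_force 20

```text
clock: 3.15
eef_pos: [0.4758, 0.2, 0.0871]
tool_rot: [0.0, 0.741, -0.672, 0.0]
force: [-0.3, -0.0, -0.6]
gripper_width: 1.002
```

Request:
arm_command --pt "0 0 0" --pt "0 0 0" --pt "0 0 0" --pt "0 0 0" --pt "0 0 0" --pt "0 0 0" --pt "0 0 0" --pt "0 0 0" --turn '[0,0,0,0,0,0,0,0]' --grip '[0.3,0.3,0,0,0,0,0,0]'

```text
clock: 3.95
eef_pos: [0.4751, 0.2013, 0.0867]
tool_rot: [0.0, 0.741, -0.671, -0.0]
force: [-0.8, 0.5, -0.3]
gripper_width: 0.353
```

Request:
arm_command --pt "0 0 0" --pt "0 0 0" --pt "0 0 0" --pt "0 0 0" --pt "0 0 0" --pt "0 0 0" --turn '[0,0,0,0,0,0]' --grip '[0,0,0,0,0,0]' --grip_force 50

```text
clock: 4.55
eef_pos: [0.4751, 0.2013, 0.0867]
tool_rot: [0.0, 0.741, -0.671, -0.0]
force: [-0.6, -0.2, -0.5]
gripper_width: 0.214
```

```bash
python3 - <<'E'
from h import *
s=robot.sense();print({k:s[k] for k in("clock","qpos","eef_pos","tool_rot","force","torque","gripper_width")})
E
```

```text
{'clock': 4.55, 'qpos': array([ 0.17246369,  0.55247056, -0.78063832,  1.9860487 ,  0.53119144,
        0.81680682, -2.38214859]), 'eef_pos': array([0.47510735, 0.20127573, 0.08668123]), 'tool_rot': array([ 1.00702092e-05,  7.41262540e-01, -6.71215201e-01, -3.07566903e-05]), 'force': array([-0.56790328, -0.15512113, -0.45831858]), 'torque': array([0.05210968, 0.01988258, 0.0710965 ]), 'gripper_width': 0.21441033574515758}
```

Gripped at 19.7 mm, which matches the 20 mm handle. Lifting and carrying it to hover over the gap.

Request:
arm_command --pt "0 0 0.01" --pt "0 0 0.02" --pt "0 0 0.04" --pt "0 0 0.06" --pt "0 0 0.09" --pt "0 0 0.13" --pt "0 0 0.13" --pt "-0.013 -0.1 0.13" --pt "-0.0261 -0.209 0.13" --pt "-0.0261 -0.209 0.13" --pt "-0.0261 -0.209 0.13" --pt "-0.0261 -0.209 0.13" --pt "-0.0261 -0.209 0.13" --pt "-0.0261 -0.209 0.13" --pt "-0.0261 -0.209 0.13" --turn '[0,0,0,0,0,0,0,-8,-19,-19,-19,-19,-19,-19,-19]' --grip '[0,0,0,0,0,0,0,0,0,0,0,0,0,0,0]'

```text
clock: 6.05
eef_pos: [0.4493, -0.0055, 0.2169]
tool_rot: [0.0, -0.622, 0.783, 0.0]
force: [0.0, 0.7, -1.1]
gripper_width: 0.219
```

```bash
python3 - <<'E'
from h import *
s=robot.sense();print({k:s[k] for k in("clock","eef_pos","tool_rot","force","gripper_width")})
im,d,c=grab("wrist");np.savez("w2.npz",im=im,d=d,P=pts(d,c))
i2,d2,c2=grab("scene");P2=pts(d2,c2);np.savez("s2.npz",im=i2,d=d2,P=P2)
cv2.imwrite("pics/c2.png",np.hstack([cv2.resize(im,(400,300)),cv2.resize(i2[160:310,290:440],(400,400))[:300]]) )
cv2.imwrite("pics/s2.png",cv2.resize(i2[170:310,290:430],None,fx=4,fy=4))
E
```

```text
{'clock': 6.05, 'eef_pos': array([ 0.44931481, -0.00548373,  0.21692313]), 'tool_rot': array([ 4.69296218e-04, -6.21680083e-01,  7.83271107e-01,  1.64591976e-04]), 'force': array([ 0.01708101,  0.69862056, -1.13968475]), 'gripper_width': 0.21853121196197525}
```

View pics/c2.png

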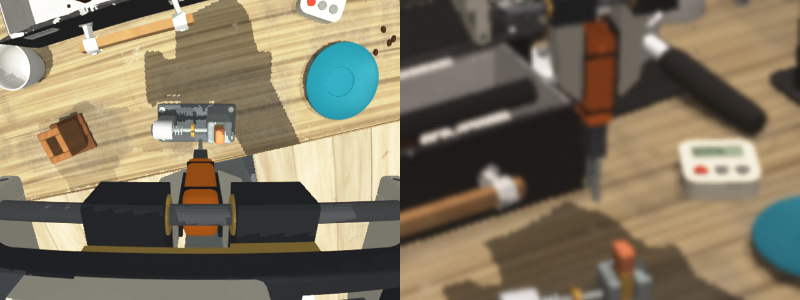

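The tool is held straight, with the fork above the bar and the stand empty. Next: fork position in the press frame, plus a collar estimate from the wrist view.

```bash
python3 - <<'E'
from h import *
th=np.radians(76.7);ey=np.array([np.cos(th),np.sin(th)]);ex=np.array([ey[1],-ey[0]]);o=np.array([.4508,.0002])
s=robot.sense();print(s["eef_pos"],"tcp press",(s["eef_pos"][:2]-o)@ex,(s["eef_pos"][:2]-o)@ey)
for n in("w2","s2"):
    z=np.load(n+".npz");P,im=z["P"],z["im"];Q=P.reshape(-1,3);C=cv2.cvtColor(im,cv2.COLOR_BGR2HSV).reshape(-1,3).astype(int)
    L=np.c_[(Q[:,:2]-o)@ex,(Q[:,:2]-o)@ey,Q[:,2]]*1000
    near=(abs(L[:,0])<25)&(abs(L[:,1]+8)<20)
    for a,b in((132,142),(142,160),(160,170),(172,194)):
        q=L[near&(L[:,2]>a)&(L[:,2]<b)]
        if len(q)>4: print(n,(a,b),len(q),"x",np.percentile(q[:,0],[3,50,97]).round(1),"y",np.percentile(q[:,1],[3,50,97]).round(1),"zmin",q[:,2].min().round(1))
    q=L[(C[:,0]>13)&(C[:,0]<33)&(C[:,1]>110)&(abs(L[:,0])<13)&(L[:,1]>-14)&(L[:,1]<25)&(L[:,2]>40)&(L[:,2]<64)]
    if len(q)>3: print(n,"collar",len(q),np.percentile(q[:,0],[5,50,95]).round(1),np.percentile(q[:,1],[5,50,95]).round(1),np.percentile(q[:,2],[5,50,95]).round(1))
    q=L[(abs(L[:,1]+10)<5)&(abs(L[:,0])<8)&(L[:,2]>46)&(L[:,2]<58)]
    if len(q)>3: print(n,"bar",len(q),np.percentile(q[:,0],[5,50,95]).round(1),np.median(q[:,2]).round(1))
    q=L[(abs(L[:,1]+31)<12)&(abs(L[:,0])<18)&(L[:,2]>63)&(L[:,2]<71)]
    if len(q)>3: print(n,"lug x",len(q),np.percentile(q[:,0],[2,98]).round(1),"y",np.percentile(q[:,1],[2,98]).round(1))
E
```

```text
[ 0.4492693  -0.00575788  0.21681878] tcp press -0.00011904078906346878 -0.006150222089722747
w2 (132, 142) 15 x [11.6 11.9 12.4] y [-7.8 -6.5 -4.6] zmin 137.5
w2 (142, 160) 49 x [11.5 12.  12.4] y [-7.7 -5.9 -4.7] zmin 142.4
w2 (160, 170) 46 x [11.3 11.9 12.4] y [-8.  -5.9 -4.2] zmin 160.0
w2 (172, 194) 304 x [11.2 11.9 12.3] y [-11.6  -6.2  -0.7] zmin 172.0
w2 collar 110 [-6.9  2.8  9.5] [2.6 4.3 6.5] [53.  57.6 59.6]
w2 bar 77 [-1.4  1.4  3.5] 51.8
w2 lug x 579 [-12.8  15.7] y [-42.7 -19.6]
s2 (132, 142) 15 x [-10.    5.8  12.5] y [-6.9 -4.9 -3.2] zmin 135.8
s2 (142, 160) 41 x [-11.9  -5.6   7.7] y [-7.1 -4.5 -3.5] zmin 142.4
s2 (160, 170) 21 x [-12.1  -9.5   2. ] y [-8.8 -4.3 -3.1] zmin 160.6
s2 (172, 194) 101 x [-11.9  -8.8   6.8] y [-11.3  -2.8   0.7] zmin 172.0
s2 collar 40 [-10.5  -4.7   4.3] [2.1 6.1 7.8] [43.9 53.7 60.3]
s2 bar 26 [-5.2 -1.4  6.4] 51.9
s2 lug x 79 [-14.9  12.4] y [-42.3 -19.5]
```

Relative to the bar, the fork is centred in x within about 1 mm, and its y of -6 to -8 sits between the lug (-15) and the collar face (about +2.3). Lowering it.

Request:
arm_command --pt "0 0 0" --pt "0 0 -0.03" --pt "0 0 -0.06" --pt "0 0 -0.07" --pt "0 0 -0.08" --pt "0 0 -0.09" --pt "0 0 -0.1" --pt "0 0 -0.1" --pt "0 0 -0.1" --turn '[0,0,0,0,0,0,0,0,0]' --grip '[0,0,0,0,0,0,0,0,0]'

```text
clock: 7.05
eef_pos: [0.4492, -0.0077, 0.1169]
tool_rot: [0.0, -0.62, 0.784, -0.0]
force: [0.4, -0.3, 0.1]
gripper_width: 0.214
```

```bash
cat > st.py <<'E'
from h import *
th=np.radians(76.7);ey=np.array([np.cos(th),np.sin(th)]);ex=np.array([ey[1],-ey[0]]);o=np.array([.4508,.0002])
def st():
    s=robot.sense();e=s["eef_pos"];f=s["force"]
    print("t",round(s["clock"],2),"press xy mm",((e[:2]-o)@ex*1e3).round(2),((e[:2]-o)@ey*1e3).round(2),"z",round(e[2]*1e3,1),"F x,y,z",(f[:2]@ex).round(2),(f[:2]@ey).round(2),f[2].round(2),"T",s["torque"].round(2),"g",round(s["gripper_width"],3))
E
python3 -c "
from st import *
st()"
```

```text
t 7.05 press xy mm 0.3 -8.0 z 116.9 F x,y,z 0.44 -0.23 0.11 T [ 0.08  0.03 -0.04] g 0.214
```

The fork is over the bar with no contact force. I'll feel for the collar in small steps along press +y.

Request:
arm_command --pt "0.00046 0.00195 0" --pt "0.00092 0.00389 0" --pt "0.00138 0.00584 0" --pt "0.00138 0.00584 0" --turn '[0,0,0,0]' --grip '[0,0,0,0]'

```text
clock: 7.45
eef_pos: [0.4507, -0.0015, 0.117]
tool_rot: [0.0, -0.62, 0.784, -0.0]
force: [-0.3, 0.4, -1.1]
gripper_width: 0.214
```

Request:
arm_command --pt "0.00023 0.00097 0" --pt "0.00023 0.00097 0" --pt "0.00023 0.00097 0" --turn '[0,0,0]' --grip '[0,0,0]'

```text
clock: 7.75
eef_pos: [0.4506, -0.001, 0.1167]
tool_rot: [-0.0, -0.62, 0.784, -0.0]
force: [-0.3, -0.0, -1.1]
gripper_width: 0.216
```

Request:
arm_command --pt "0.00023 0.00097 0" --pt "0.00023 0.00097 0" --pt "0.00023 0.00097 0" --turn '[0,0,0]' --grip '[0,0,0]'

```text
clock: 8.05
eef_pos: [0.4509, 0.0001, 0.1167]
tool_rot: [-0.0, -0.62, 0.784, 0.0]
force: [-0.4, -0.4, -0.6]
gripper_width: 0.214
```

Request:
arm_command --pt "0.00023 0.00097 0" --pt "0.00023 0.00097 0" --pt "0.00023 0.00097 0" --turn '[0,0,0]' --grip '[0,0,0]'

```text
clock: 8.35
eef_pos: [0.451, 0.0006, 0.1167]
tool_rot: [-0.0, -0.62, 0.784, -0.0]
force: [-1.2, -1.6, -1.5]
gripper_width: 0.214
```

Request:
arm_command --pt "0.00023 0.00097 0" --pt "0.00023 0.00097 0" --pt "0.00023 0.00097 0" --turn '[0,0,0]' --grip '[0,0,0]'

```text
clock: 8.65
eef_pos: [0.4511, 0.0013, 0.1167]
tool_rot: [-0.0, -0.62, 0.784, -0.0]
force: [-1.6, -4.3, -0.4]
gripper_width: 0.214
```

```bash
python3 -c "
from st import *
st()"
```

```text
t 8.65 press xy mm 0.06 1.18 z 116.7 F x,y,z -0.53 -4.58 -0.43 T [-1.13  0.22  0.03] g 0.214
```

Contact is at about y = +0.4 mm, as predicted from the camera. Force is under 5 N. Continuing in 1 mm steps.

Request:
arm_command --pt "0.00012 0.0005 0" --pt "0.00023 0.00097 0" --pt "0.00023 0.00097 0" --pt "0.00023 0.00097 0" --turn '[0,0,0,0]' --grip '[0,0,0,0]'

```text
clock: 9.05
eef_pos: [0.4515, 0.0028, 0.1167]
tool_rot: [-0.0, -0.62, 0.784, -0.0]
force: [-0.4, -3.9, -0.8]
gripper_width: 0.216
```

Request:
arm_command --pt "0.00012 0.0005 0" --pt "0.00023 0.00097 0" --pt "0.00023 0.00097 0" --pt "0.00023 0.00097 0" --turn '[0,0,0,0]' --grip '[0,0,0,0]'

```text
clock: 9.45
eef_pos: [0.4517, 0.0039, 0.1167]
tool_rot: [-0.0, -0.62, 0.784, 0.0]
force: [-1.4, -3.9, -1.1]
gripper_width: 0.215
```

```bash
python3 -c "
from st import *
st()
i,d,c=grab('scene');P=pts(d,c);L=P-np.r_[o,0];np.savez('s3.npz',im=i,d=d,P=P)
h=cv2.cvtColor(i,cv2.COLOR_BGR2HSV)
m=(h[...,0]<14)&(h[...,1]>110)&(abs(L[...,:2]@ex)<.02)&(abs(L[...,:2]@ey+.03)<.012)&(P[...,2]>.07)&(P[...,2]<.11)
print('head top z',np.percentile(P[m][:,2],[50,90,98]) if m.any() else None)
st()"
```

```text
t 9.45 press xy mm 0.05 3.86 z 116.7 F x,y,z -0.47 -4.15 -1.12 T [-1.27  0.24  0.01] g 0.215
head top z [0.08363531 0.08805569 0.08866635]
t 9.5 press xy mm 0.07 3.86 z 116.7 F x,y,z 0.56 -3.76 -0.7 T [-1.24  0.23  0.02] g 0.216
```

Request:
arm_command --pt "0.00018 0.00078 0" --pt "0.00037 0.00156 0" --pt "0.00055 0.00233 0" --pt "0.00069 0.00292 0" --pt "0.00069 0.00292 0" --pt "0.00069 0.00292 0" --turn '[0,0,0,0,0,0]' --grip '[0,0,0,0,0,0]'

```text
clock: 10.1
eef_pos: [0.4524, 0.0068, 0.1167]
tool_rot: [-0.0, -0.62, 0.784, 0.0]
force: [-1.6, -4.6, -0.6]
gripper_width: 0.216
```

Request:
arm_command --pt "0.00012 0.0005 0" --pt "0.00023 0.00097 0" --pt "0.00035 0.00146 0" --pt "0.00035 0.00146 0" --pt "0.00035 0.00146 0" --turn '[0,0,0,0,0]' --grip '[0,0,0,0,0]'

```text
clock: 10.6
eef_pos: [0.4527, 0.0081, 0.1167]
tool_rot: [-0.0, -0.62, 0.784, -0.0]
force: [-0.4, -5.2, -0.9]
gripper_width: 0.214
```

```bash
cat >> st.py <<'E'
def look(n=None):
    st();i,d,c=grab('scene');P=pts(d,c);L=P-np.r_[o,0]
    if n: np.savez(n+'.npz',im=i,d=d,P=P)
    h=cv2.cvtColor(i,cv2.COLOR_BGR2HSV);x=L[...,:2]@ex*1e3;y=L[...,:2]@ey*1e3;z=P[...,2]*1e3
    m=(h[...,0]<14)&(h[...,1]>110)&(abs(x)<20)&(abs(y+30)<12)&(z>70)&(z<110)
    print('head top z',np.percentile(z[m],[50,90,98]).round(1) if m.any() else None)
    m=(h[...,0]>13)&(h[...,0]<33)&(h[...,1]>110)&(abs(x)<13)&(y>-5)&(y<30)&(z>42)&(z<64)
    if m.any(): print('collar y',np.percentile(y[m],[10,50,90]).round(1),m.sum())
    m=(abs(x)<14)&(y>-15)&(y<30)&(z>71)&(z<95)
    if m.any(): print('body y',np.percentile(y[m],[3,50,97]).round(1))
    m=(abs(x)<14)&(y>-15)&(y<30)&(z>120)&(z<135)
E
python3 -c "
from st import *
look('s4')"
```

```text
t 10.6 press xy mm 0.05 8.15 z 116.7 F x,y,z 0.78 -5.19 -0.88 T [-1.48  0.32  0.03] g 0.214
head top z [84.3 87.7 88.7]
collar y [11.7 14.1 14.9] 33
body y [ 3.4 10.7 14.5]
```

Request:
arm_command --pt "0.00012 0.0005 0" --pt "0.00023 0.00097 0" --pt "0.00023 0.00097 0" --pt "0.00023 0.00097 0" --pt "0.00023 0.00097 0" --turn '[0,0,0,0,0]' --grip '[0,0,0,0,0]'

```text
clock: 11.15
eef_pos: [0.453, 0.0092, 0.1167]
tool_rot: [-0.0, -0.62, 0.784, -0.0]
force: [-1.4, -4.6, -1.7]
gripper_width: 0.217
```

```bash
python3 -c "
from st import *
look()"
```

```text
t 11.15 press xy mm 0.05 9.23 z 116.7 F x,y,z -0.34 -4.77 -1.66 T [-1.41  0.34  0.07] g 0.217
head top z [84.3 88.7 90.3]
collar y [12.3 14.8 16.1] 33
body y [ 3.2 11.6 15.7]
```

Request:
arm_command --pt "6e-05 0.00025 0" --pt "0.00012 0.0005 0" --pt "0.00012 0.0005 0" --pt "0.00012 0.0005 0" --turn '[0,0,0,0]' --grip '[0,0,0,0]'

```text
clock: 11.6
eef_pos: [0.4531, 0.0096, 0.1167]
tool_rot: [-0.0, -0.62, 0.784, -0.0]
force: [-1.8, -5.6, -1.1]
gripper_width: 0.216
```

```bash
python3 -c "
from st import *
look()"
```

```text
t 11.6 press xy mm 0.07 9.7 z 116.7 F x,y,z -0.5 -5.9 -1.08 T [-1.47  0.31  0.01] g 0.216
head top z [84.3 88.5 89.5]
collar y [12.4 15.4 16.3] 32
body y [ 4.9 12.5 16. ]
```

Request:
arm_command --pt "6e-05 0.00025 0" --pt "0.00012 0.0005 0" --pt "0.00012 0.0005 0" --pt "0.00012 0.0005 0" --turn '[0,0,0,0]' --grip '[0,0,0,0]'

```text
clock: 12.05
eef_pos: [0.4532, 0.0103, 0.1167]
tool_rot: [-0.0, -0.62, 0.784, 0.0]
force: [-0.3, -4.8, 0.0]
gripper_width: 0.214
```

```bash
python3 -c "
from st import *
look()"
```

```text
t 12.05 press xy mm 0.02 10.41 z 116.7 F x,y,z 0.86 -4.75 0.05 T [-1.27  0.29  0.01] g 0.214
head top z [85.4 89.3 90. ]
collar y [13.6 16.3 17.1] 33
body y [ 5.1 13.  16.5]
```

Request:
arm_command --pt "6e-05 0.00025 0" --pt "0.00012 0.0005 0" --pt "0.00012 0.0005 0" --pt "0.00012 0.0005 0" --turn '[0,0,0,0]' --grip '[0,0,0,0]'

```text
clock: 12.5
eef_pos: [0.4534, 0.0109, 0.1167]
tool_rot: [0.0, -0.62, 0.784, 0.0]
force: [-1.5, -4.8, -1.6]
gripper_width: 0.217
```

```bash
python3 -c "
from st import *
look('s5')"
```

```text
t 12.5 press xy mm 0.04 11.03 z 116.7 F x,y,z -0.38 -5.06 -1.62 T [-1.34  0.33  0.05] g 0.217
head top z [90.5 94.1 95.3]
collar y [13.8 16.3 18.1] 37
body y [ 5.6 13.5 17.4]
```

The head is rising. I'll hold and confirm.

Request:
arm_command --pt "0 0 0" --pt "0 0 0" --turn '[0,0]' --grip '[0,0]'

```text
clock: 12.75
eef_pos: [0.4533, 0.0107, 0.1167]
tool_rot: [-0.0, -0.62, 0.784, -0.0]
force: [-0.6, -4.1, -0.8]
gripper_width: 0.214
```

```bash
python3 -c "
from st import *
look('s6');z=np.load('s6.npz');cv2.imwrite('pics/s6.png',cv2.resize(z['im'][210:310,300:420],None,fx=5,fy=5))"
```

```text
t 12.75 press xy mm 0.06 10.76 z 116.7 F x,y,z 0.38 -4.14 -0.81 T [-1.31  0.36 -0.  ] g 0.214
head top z [ 94.8  98.8 100.6]
collar y [14.2 16.1 17.7] 37
body y [ 4.9 12.9 17.1]
```

The link popped: head top is now at 100 mm, up 12 mm, at about 10.5 mm push and roughly 5 N. Backing off, lifting, and carrying the tool to hover over the stand.

Request:
arm_command --pt "-0.0005 -0.002 0" --pt "-0.001 -0.005 0" --pt "-0.0019 -0.008 0" --pt "-0.0026 -0.011 0" --pt "-0.0032 -0.0136 0" --pt "-0.0032 -0.0136 0" --pt "-0.0032 -0.0136 0" --pt "-0.0032 -0.0136 0.02" --pt "-0.0032 -0.0136 0.05" --pt "-0.0032 -0.0136 0.1" --pt "-0.0032 -0.0136 0.1" --pt "0.009 0.08 0.1" --pt "0.0217 0.1905 0.1" --pt "0.0217 0.1905 0.1" --pt "0.0217 0.1905 0.1" --pt "0.0217 0.1905 0.1" --pt "0.0217 0.1905 0.1" --pt "0.0217 0.1905 0.1" --pt "0.0217 0.1905 0.1" --turn '[0,0,0,0,0,0,0,0,0,0,0,9,19.5,19.5,19.5,19.5,19.5,19.5,19.5]' --grip '[0,0,0,0,0,0,0,0,0,0,0,0,0,0,0,0,0,0,0]'

```text
clock: 14.7
eef_pos: [0.4753, 0.1991, 0.2163]
tool_rot: [0.001, 0.743, -0.669, 0.0]
force: [0.2, -0.3, -1.2]
gripper_width: 0.214
```

```bash
python3 - <<'E'
from st import *
s=robot.sense();print(s["eef_pos"],s["tool_rot"].round(3),s["qpos"].round(2))
look('s7')
im,d,c=grab('wrist');Pw=pts(d,c);np.savez('w7.npz',im=im,P=Pw)
a=np.radians(6.5);e1=np.array([np.cos(a),np.sin(a)]);e2=np.array([-e1[1],e1[0]]);so=np.array([.4755,.2013])
for n,P in(("scene",np.load('s7.npz')['P']),("wrist",Pw)):
    Q=P.reshape(-1,3);L=np.c_[(Q[:,:2]-so)@e1,(Q[:,:2]-so)@e2,Q[:,2]]*1e3
    for lo,hi in((130,142),(142,160),(160,170),(172,195)):
        q=L[(abs(L[:,0])<25)&(abs(L[:,1])<22)&(L[:,2]>lo)&(L[:,2]<hi)]
        if len(q)>4: print(n,(lo,hi),len(q),"x",np.percentile(q[:,0],[3,50,97]).round(1),"y",np.percentile(q[:,1],[3,50,97]).round(1),q[:,2].min().round(1))
    q=L[(abs(L[:,0])<30)&(abs(L[:,1])<25)&(L[:,2]>53)&(L[:,2]<63)]
    if len(q)>4: print(n,"block top",np.percentile(q[:,0],[1,99]).round(1),np.percentile(q[:,1],[1,99]).round(1))
cv2.imwrite('pics/c7.png',np.hstack([cv2.resize(im,(400,300)),cv2.resize(np.load('s7.npz')['im'][180:330,210:410],(400,300))]))
E
```

```text
[0.47528634 0.19914409 0.21632478] [ 0.001  0.743 -0.669  0.   ] [ 0.31  0.37 -0.93  1.88  0.34  1.05 -2.22]
t 14.7 press xy mm -21.94 199.24 z 216.3 F x,y,z 0.23 -0.26 -1.22 T [-0.    0.01 -0.02] g 0.214
head top z [ 96.1  99.3 101. ]
collar y [3.2 6.1 7.4] 35
scene (130, 142) 24 x [-11.1   5.2  11.1] y [-4.  -0.9  0.2] 134.3
scene (142, 160) 53 x [-12.8  -6.5  10.2] y [-3.6 -1.   0.6] 142.0
scene (160, 170) 28 x [-12.6  -7.9   8.3] y [-4.3 -0.1  3.6] 160.5
scene (172, 195) 127 x [-12.6  -8.6   8.8] y [-7.   2.2  4.5] 172.1
scene block top [-24.7  23.4] [-17.   18.7]
wrist (130, 142) 13 x [11.2 11.6 11.8] y [-4.3 -2.4 -1.2] 137.6
wrist (142, 160) 54 x [11.2 11.5 11.9] y [-4.3 -3.  -1.2] 142.1
wrist (160, 170) 41 x [11.1 11.5 11.9] y [-4.7 -2.4 -0.7] 160.2
wrist (172, 195) 299 x [10.6 11.5 11.9] y [-8.2 -2.4  2.9] 172.0
wrist block top [-21.8  24.2] [-17.6  17.5]
```

View pics/c7.png

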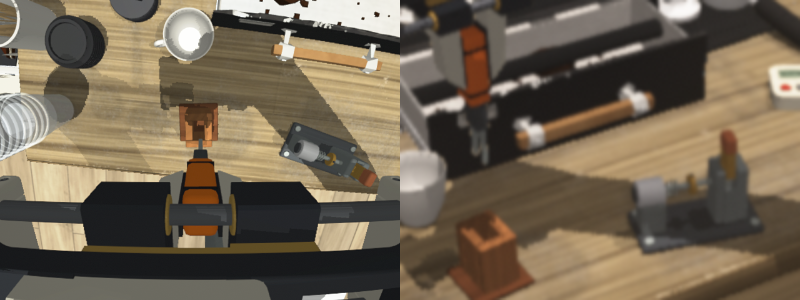

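The link stays up, the bar sprang back, and the tool hangs plumb over the pocket within about 1 mm. Inserting it.

Request:
arm_command --pt "0 0 0" --pt "0 0 -0.04" --pt "0 0 -0.065" --pt "0 0 -0.075" --pt "0 0 -0.085" --pt "0 0 -0.095" --pt "0 0 -0.105" --pt "0 0 -0.115" --pt "0 0 -0.123" --pt "0 0 -0.128" --pt "0 0 -0.128" --pt "0 0 -0.128" --turn '[0,0,0,0,0,0,0,0,0,0,0,0]' --grip '[0,0,0,0,0,0,0,0,0,0,0,0]'

```text
clock: 16.0
eef_pos: [0.4752, 0.2015, 0.0888]
tool_rot: [-0.0, 0.744, -0.668, 0.0]
force: [-1.0, -0.5, -1.3]
gripper_width: 0.214
```

```bash
python3 -c "
from st import *
print(robot.sense()['eef_pos']);look('s8')"
```

```text
[0.47521412 0.20147496 0.08883208]
t 16.0 press xy mm -22.54 201.49 z 88.8 F x,y,z -0.83 -0.73 -1.33 T [-0.01  0.03  0.01] g 0.214
head top z [ 95.5  99.9 100.4]
collar y [3.  5.9 7.2] 37
```

Request:
arm_command --pt "0 0 -0.002" --pt "0 0 -0.002" --pt "0 0 -0.002" --pt "0 0 -0.002" --pt "0 0 -0.002" --pt "0 0 -0.002" --pt "0 0 -0.002" --pt "0 0 -0.002" --pt "0 0 -0.002" --pt "0 0 -0.002" --pt "0 0 0.03" --pt "0 0 0.07" --pt "0 0 0.12" --pt "0 0 0.16" --pt "0 0 0.16" --turn '[0,0,0,0,0,0,0,0,0,0,0,0,0,0,0]' --grip '[0,0,0.3,0.5,0.7,0.7,0.7,0.7,0.7,0.7,0.7,0.7,0.7,0.7,0.7]' --grip_force 15

```text
clock: 17.55
eef_pos: [0.4782, 0.2035, 0.2543]
tool_rot: [-0.004, 0.744, -0.668, 0.003]
force: [0.1, 0.4, 0.6]
gripper_width: 0.701
```

```bash
python3 - <<'E'
from st import *
look('s9');im,d,c=grab('wrist');P=pts(d,c)
z=np.load('s9.npz')
for n,i,Pp in(('scene',z['im'],z['P']),('wrist',im,P)):
    h=cv2.cvtColor(i,cv2.COLOR_BGR2HSV);L=Pp-np.r_[.4755,.2013,0]
    m=(h[...,0]<18)&(h[...,1]>120)&(np.hypot(L[...,0],L[...,1])<.05)&(Pp[...,2]>.12)&(Pp[...,2]<.15)
    if m.any(): print(n,"handle top",(Pp[m].mean(0)*1e3).round(1),cv2.minAreaRect((Pp[m][:,:2]*1000).astype(np.float32)),np.percentile(Pp[m][:,2],[5,50,95]).round(4))
    L=Pp-np.r_[o,0];x=L[...,:2]@ex*1e3;y=L[...,:2]@ey*1e3;zz=Pp[...,2]*1e3
    m=(h[...,0]<14)&(h[...,1]>110)&(abs(x)<25)&(abs(y+30)<20)&(zz>94)&(zz<110)
    if m.sum()>4: print(n,"link top x",np.percentile(x[m],[3,97]).round(1),"y",np.percentile(y[m],[3,97]).round(1))
cv2.imwrite('pics/c9.png',np.hstack([cv2.resize(im,(400,300)),cv2.resize(z['im'][180:330,210:410],(400,300))]))
print(robot.sense()['eef_pos'],robot.sense()['tool_rot'])
E
```

```text
t 17.55 press xy mm -20.1 204.15 z 254.3 F x,y,z 0.05 0.4 0.57 T [ 0.07 -0.04  0.03] g 0.701
head top z [ 95.7  99.5 100.4]
collar y [3.4 6.3 7.5] 38
scene handle top [472.3 199.8 127.2] ((475.504150390625, 198.9233856201172), (27.586030960083008, 19.952611923217773), 2.5562031269073486) [0.1216 0.1278 0.131 ]
scene link top x [-10.9   8. ] y [-34.7 -23.7]
wrist handle top [478.3 198.  129.2] ((476.6547546386719, 197.60882568359375), (26.77878189086914, 19.87506866455078), 5.782637119293213) [0.1254 0.1298 0.1312]
wrist link top x [-8.8  9.2] y [-34.9 -24.2]
[0.47573804 0.20122432 0.24956506] [-0.00075465  0.74403609 -0.66813822  0.00102371]
```

View pics/c9.png

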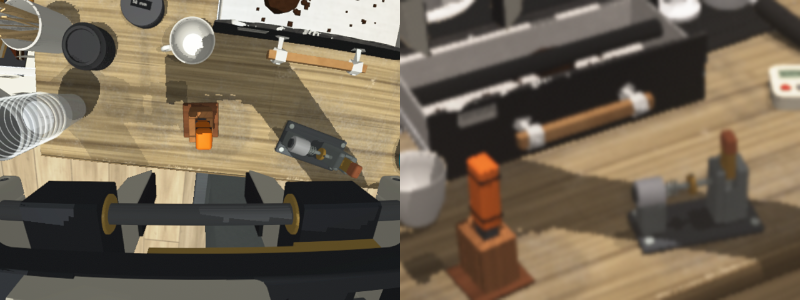

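The tool is back upright in its stand with its top at 130 mm. The link stands loose with its head at press (-0.5, -29.5), top at 100 mm. Now grasping the head across its 12 mm.

Request:
arm_command --pt "-0.016 -0.1 0" --pt "-0.032 -0.2295 -0.05" --pt "-0.032 -0.2295 -0.05" --pt "-0.032 -0.2295 -0.05" --pt "-0.032 -0.2295 -0.05" --pt "-0.032 -0.2295 -0.05" --pt "-0.032 -0.2295 -0.05" --pt "-0.032 -0.2295 -0.09" --pt "-0.032 -0.2295 -0.12" --pt "-0.032 -0.2295 -0.145" --pt "-0.032 -0.2295 -0.16" --pt "-0.032 -0.2295 -0.172" --pt "-0.032 -0.2295 -0.172" --pt "-0.032 -0.2295 -0.172" --pt "-0.032 -0.2295 -0.172" --turn '[-8,-19.5,-19.5,-19.5,-19.5,-19.5,-19.5,-19.5,-19.5,-19.5,-19.5,-19.5,-19.5,-19.5,-19.5]' --grip '[0.7,0.7,0.7,0.7,0.7,0.7,0.7,0.7,0.7,0.7,0.7,0.7,0.7,0.7,0.7]'

```text
clock: 19.15
eef_pos: [0.444, -0.0279, 0.0775]
tool_rot: [0.001, -0.621, 0.784, -0.001]
force: [0.6, -0.3, -0.3]
gripper_width: 0.703
```

```bash
python3 -c "
from st import *
look('s10')"
```

```text
t 19.15 press xy mm -0.16 -28.89 z 77.5 F x,y,z 0.62 -0.11 -0.31 T [ 0.07 -0.01 -0.08] g 0.703
head top z [ 95.3  98.6 100.8]
collar y [2.6 6.1 7.4] 39
body y [ 3.  10.  20.1]
```

Request:
arm_command --pt "0 0 0" --pt "0 0 0" --pt "0 0 0" --pt "0 0 0" --pt "0 0 0" --pt "0 0 0" --pt "0 0 0" --pt "0 0 0" --pt "0 0 0" --pt "0 0 0" --pt "0 0 0" --pt "0 0 0" --turn '[0,0,0,0,0,0,0,0,0,0,0,0]' --grip '[0.4,0.3,0.2,0.2,0,0,0,0,0,0,0,0]'

```text
clock: 20.4
eef_pos: [0.4431, -0.0282, 0.0767]
tool_rot: [0.0, -0.62, 0.784, 0.0]
force: [-0.4, -0.1, -0.9]
gripper_width: 0.129
```

```bash
python3 -c "
from st import *
st()"
```

```text
t 20.4 press xy mm -0.95 -29.41 z 76.7 F x,y,z -0.42 -0.18 -0.94 T [ 0.07  0.03 -0.04] g 0.129
```

The head is gripped at 11.9 mm. A short test lift first, watching the force.

Request:
arm_command --pt "0 0 0.002" --pt "0 0 0.004" --pt "0 0 0.007" --pt "0 0 0.01" --turn '[0,0,0,0]' --grip '[0,0,0,0]'

```text
clock: 20.8
eef_pos: [0.4432, -0.0282, 0.087]
tool_rot: [0.0, -0.62, 0.784, -0.0]
force: [0.7, -0.1, -1.5]
gripper_width: 0.132
```

```bash
python3 - <<'E'
from st import *
look()
P=np.load('w1.npz')['P'];r=np.hypot(P[...,0]-.465,P[...,1]+.2285)
for a,b in((0,10),(10,18),(18,25),(25,35),(35,45),(45,55),(55,58)): print((a,b),np.percentile(P[...,2][(r>a/1e3)&(r<b/1e3)]*1e3,[10,50,90]).round(1))
E
```

```text
t 20.8 press xy mm -0.91 -29.4 z 87.0 F x,y,z 0.7 0.05 -1.51 T [0.07 0.02 0.  ] g 0.132
head top z [105.2 109.2 109.8]
collar y [3.2 6.  7.2] 39
body y [-13. -13. -13.]
(0, 10) [3.  4.2 5.4]
(10, 18) [3.2 4.3 5.4]
(18, 25) [3.4 4.7 5.9]
(25, 35) [4.3 5.5 6.7]
(35, 45) [5.8 7.6 9.3]
(45, 55) [ 8.6 10.5 12.5]
(55, 58) [-0.7 12.8 14.3]
```

It comes free, riding up 10 mm with no resistance. Lifting out and going over the saucer.

Request:
arm_command --pt "0 0 0.02" --pt "0 0 0.05" --pt "0 0 0.08" --pt "0.005 -0.05 0.08" --pt "0.011 -0.1 0.08" --pt "0.016 -0.15 0.08" --pt "0.0215 -0.2 0.08" --pt "0.0215 -0.2 0.08" --pt "0.0215 -0.2 0.08" --pt "0.0215 -0.2 0.04" --pt "0.0215 -0.2 0.0" --pt "0.0215 -0.2 -0.025" --pt "0.0215 -0.2 -0.045" --pt "0.0215 -0.2 -0.052" --pt "0.0215 -0.2 -0.052" --pt "0.0215 -0.2 -0.052" --turn '[0,0,0,0,0,0,0,0,0,0,0,0,0,0,0,0]' --grip '[0,0,0,0,0,0,0,0,0,0,0,0,0,0,0,0]'

```text
clock: 22.45
eef_pos: [0.4656, -0.2276, 0.0357]
tool_rot: [0.0, -0.621, 0.784, -0.001]
force: [-0.0, 0.0, -1.5]
gripper_width: 0.131
```

Request:
arm_command --pt "0 0 -0.002" --pt "0 0 -0.004" --pt "0 0 -0.006" --pt "0 0 -0.006" --turn '[0,0,0,0]' --grip '[0,0,0,0]'

```text
clock: 22.85
eef_pos: [0.4645, -0.2284, 0.0287]
tool_rot: [-0.0, -0.62, 0.784, -0.0]
force: [-0.7, 0.2, -0.2]
gripper_width: 0.128
```

Request:
arm_command --pt "0 0 -0.0015" --pt "0 0 -0.0015" --pt "0 0 -0.0015" --turn '[0,0,0]' --grip '[0,0,0]'

```text
clock: 23.15
eef_pos: [0.4646, -0.2282, 0.0272]
tool_rot: [0.0, -0.62, 0.784, 0.0]
force: [-0.6, -1.3, -0.9]
gripper_width: 0.129
```

```bash
python3 -c "
from st import *
st();print(robot.sense()['eef_pos'])
i,d,c=grab('scene');P=pts(d,c);cv2.imwrite('pics/s11.png',cv2.resize(i[160:310,330:530],None,fx=4,fy=4))
h=cv2.cvtColor(i,cv2.COLOR_BGR2HSV);m=(h[...,0]<14)&(h[...,1]>110)&(np.hypot(P[...,0]-.465,P[...,1]+.2285)<.04)&(P[...,2]<.08)&(P[...,2]>.02)
print('head',m.sum(),np.percentile(P[m]*1e3,[3,50,97],axis=0).round(1))"
```

```text
t 23.15 press xy mm 65.95 -219.09 z 27.2 F x,y,z -0.26 -1.38 -0.94 T [ 0.04  0.01 -0.01] g 0.129
[ 0.46457667 -0.22818484  0.02717393]
head 46 [[ 454.7 -235.4   33.2]
 [ 458.1 -227.7   45.4]
 [ 469.4 -221.1   51.1]]
```

View pics/s11.png

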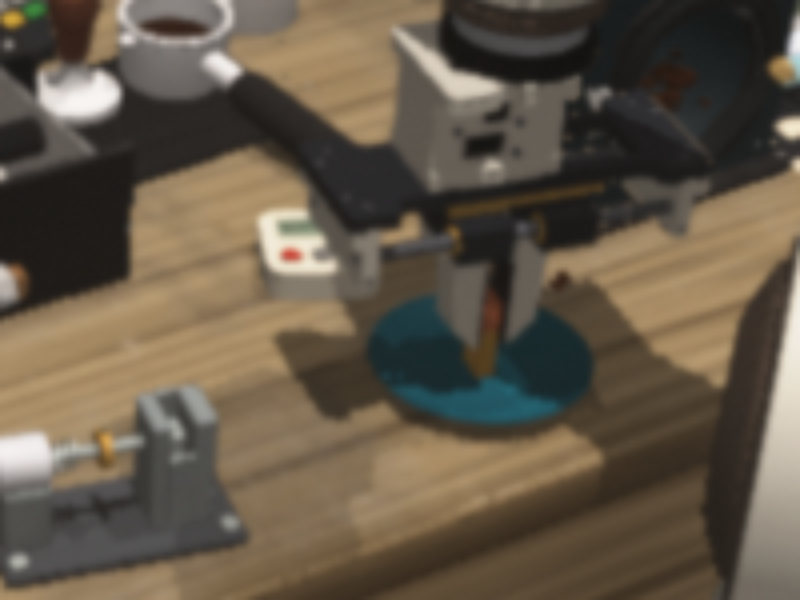

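The link is upright over the saucer's middle (480,370), with its underside about 1 mm above it. Lowering to contact.

Request:
arm_command --pt "0 0 -0.0008" --pt "0 0 -0.0008" --pt "0 0 -0.0008" --turn '[0,0,0]' --grip '[0,0,0]'

```text
clock: 23.5
eef_pos: [0.4648, -0.2283, 0.0268]
tool_rot: [-0.0, -0.62, 0.784, -0.0]
force: [-1.0, 0.1, 3.8]
gripper_width: 0.133
```

Request:
arm_command --pt "0 0 -0.0008" --pt "0 0 -0.0008" --pt "0 0 -0.0008" --turn '[0,0,0]' --grip '[0,0,0]'

```text
clock: 23.8
eef_pos: [0.465, -0.2285, 0.0266]
tool_rot: [-0.0, -0.62, 0.784, -0.001]
force: [-2.7, 1.2, 11.9]
gripper_width: 0.133
```

Request:
arm_command --pt "0 0 -0.0006" --pt "0 0 -0.0006" --pt "0 0 -0.0006" --turn '[0,0,0]' --grip '[0,0,0]'

```text
clock: 24.1
eef_pos: [0.4654, -0.2286, 0.0265]
tool_rot: [-0.0, -0.62, 0.784, -0.001]
force: [-4.1, 0.4, 15.4]
gripper_width: 0.131
```

Contact is made, though the last steps overshot to 15 N. I'll back off 1.6 mm, open slowly, and rise.

Request:
arm_command --pt "0 0 0.0012" --pt "0 0 0.0016" --pt "0 0 0.0016" --pt "0 0 0.0016" --turn '[0,0,0,0]' --grip '[0,0,0,0]'

```text
clock: 24.5
eef_pos: [0.4647, -0.2283, 0.0266]
tool_rot: [0.0, -0.62, 0.784, -0.0]
force: [0.3, 1.0, 2.4]
gripper_width: 0.131
```

Request:
arm_command --pt "0 0 0" --pt "0 0 0" --pt "0 0 0" --pt "0 0 0" --pt "0 0 0" --pt "0 0 0" --pt "0 0 0" --pt "0 0 0" --pt "0 0 0" --pt "0 0 0" --pt "0 0 0.02" --pt "0 0 0.05" --pt "0 0 0.1" --pt "0 0 0.15" --pt "0 0 0.2" --pt "0 0 0.2" --pt "0 0 0.2" --turn '[0,0,0,0,0,0,0,0,0,0,0,0,0,0,0,0,0]' --grip '[0.15,0.18,0.22,0.3,0.4,0.5,0.6,0.6,0.6,0.6,0.6,0.6,0.6,0.6,0.6,0.6,0.6]'

```text
clock: 26.2
eef_pos: [0.4653, -0.2288, 0.2281]
tool_rot: [0.0, -0.62, 0.784, -0.002]
force: [-0.5, -0.9, -0.8]
gripper_width: 0.601
```

```bash
python3 - <<'E'
from st import *
st()
i,d,c=grab('scene');P=pts(d,c);im,dw,cw=grab('wrist');Pw=pts(dw,cw)
for n,a,Q in(('scene',i,P),('wrist',im,Pw)):
    h=cv2.cvtColor(a,cv2.COLOR_BGR2HSV);m=(h[...,0]<14)&(h[...,1]>110)&(np.hypot(Q[...,0]-.465,Q[...,1]+.2285)<.05)&(Q[...,2]<.08)&(Q[...,2]>.008)
    if m.any(): print(n,'head',m.sum(),np.percentile(Q[m]*1e3,[3,50,97],axis=0).round(1))
    m=(h[...,0]>85)&(h[...,0]<105)&(h[...,1]>100)&(np.hypot(Q[...,0]-.465,Q[...,1]+.2285)<.08)&(Q[...,2]<.03)
    print(n,'dish',cv2.minEnclosingCircle((Q[m][:,:2]*1e3).astype(np.float32)))
cv2.imwrite('pics/end.png',np.hstack([cv2.resize(i[140:340,200:520],(480,300)),cv2.resize(im[:,:],(320,300))]))
E
```

```text
t 26.2 press xy mm 66.78 -219.53 z 228.1 F x,y,z -0.28 -1.03 -0.85 T [-0.    0.03 -0.04] g 0.601
scene head 66 [[ 454.4 -232.2   35.7]
 [ 460.3 -224.4   45. ]
 [ 471.9 -219.5   51.2]]
scene dish ((468.1963806152344, -227.70509338378906), 59.028465270996094)
wrist head 288 [[ 457.5 -234.9   42.8]
 [ 467.  -229.2   48.9]
 [ 475.5 -223.3   50.6]]
wrist dish ((465.0749206542969, -228.85792541503906), 57.61919021606445)
```

View pics/end.png

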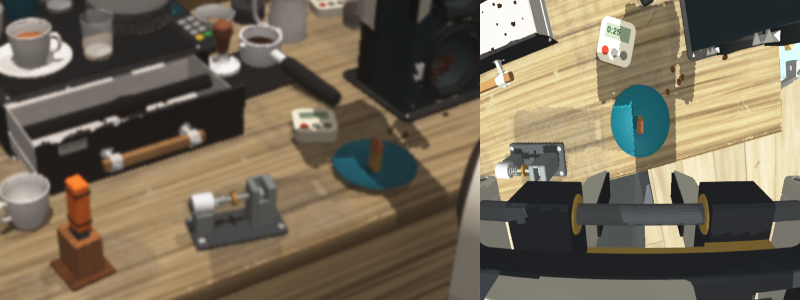

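The link stands on the saucer at (375,155), top at about 50 mm. The tool is upright in the stand at (78,220), the press well is empty, and the cup and timer look undisturbed. Handing in.

```bash
python3 -c "
from h import *
print(robot.sign_off())"
```

```text
the job is handed in; nothing more can be done
None
```

The link is off the press and standing on the teal saucer, and the forked tool is back upright in its stand. The job was handed in at about 26 s on the robot's clock.

- **Popping the link:** I set the fork over the bar and felt the collar about where the cameras had put it. I pressed it in about 10.5 mm, reading 6 N at most, until the head rose 12 mm. There was no sign of hitting the end stop. The bar sprang back when I withdrew.
- **Returning the tool:** It went back into its pocket with low force. Its handle top stands at 130 mm. It leans about 3 mm to one side, which the pocket's slack allows.
- **Lifting the link:** I gripped the head only after it had popped up. A 10 mm test lift met no resistance before I carried it to the saucer.
- **Last checks:** The last pictures show the link upright near the saucer's middle, its top about 50 mm high, and the saucer where it was. The cup and timer look undisturbed. I did not check the leveller in the final view, but the arm never went near it.

One thing was rougher than I wanted: when setting the link down I lowered it slightly too far, and it pressed on the saucer with about 15 N. I backed off before releasing it.

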